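Work both sprung corners of the specimen tilt plate to their index marks

ROBOT

A 6-joint arm with a two-finger parallel gripper is mounted at the origin on a cart in front of the work surface, level with it; the furniture and walls round the work are solid. World frame = base frame: x ahead of the robot, y to its left, z up, the work surface at z = 0. Lengths are in m, angles in rad, forces in N, time in s.
With the tool pointing down it reaches from about 0.35 to 0.775 m from the base axis. Payload 5.5 kg.
Tool frame: the origin (TCP) lies midway between the tips of the shut fingers; the grasp point (between the pads) lies 19 mm behind it; z points along the fingers, y is the line along which they close (so a half turn about z gives the same grasp; the last joint's range is limited). The gripper opens to 85 mm and grips with 20 to 120 N. Pads are 22 mm wide; open, the fingers measure 114 mm over their backs; the gripper's body (76 mm by 85 mm) begins 54 mm behind the grasp point. The pads swing forward as they close: fully open they stand 13 mm farther back than shut.
Start: joints at [-1.435, 0.313, 0.046, 1.304, 0, 1.431], TCP at [0.157, -0.553, 0.231] pointing down, gripper open.
Joint ranges: [-2.76, 2.76], [-0.86, 1.69], [-1.03, 1.26], [-2.2, 2.34], [-1.47, 1.5], [-3.14, 3.14]. Speed limits (rad/s): [2.57, 2.57, 3.14, 3.14, 3.14, 3.14].

INTERFACE

Orientations are given as [roll, pitch, yaw] about the fixed x, y, z axes, in that order (R = Rz(yaw) Ry(pitch) Rx(roll)).
In Python, from bench import bot gives the robot as it stands.
- The arm moves only by the tool send_rows, never from a script. Its argument "deltas" is a list of rows, each an object with "delta_pos": the shift along the tool's x, y, z in m, a list of three; "turn": the turn, a rotation vector about the tool's x, y, z in degrees, a list of three. In form: [{"delta_pos": [x, y, z], "turn": [wx, wy, wz]}, ...]. A call has exactly 8 rows; each row is the pose to reach, as a shift and turn from the pose commanded when the call began, along the tool's axes at that moment; what a row does not reach only later rows make up. A row lasts 1/12 s, in which the tool goes at most 41.7 mm and 7.16 degrees, less where a joint would pass 70% of its speed; a pose out of reach is approached as far as the arm can. A call with a gripper value outside its range is refused whole. "gripper" is the closure, from 0 (fully open) to 1 (shut), set as the call begins (left out, the last holds). The fingers move at their own pace and stop on an object; "force" is the grip in N (left out, the last holds). Time passes only in rows, so rows that repeat a pose let the fingers close, or fill a call up. It gives the time, the measured TCP pose, the force, the opening and the grip force at its end, in the units of the state.
- bot.get_obs(): the state, without advancing time (a new reading comes with each control period).
- bot.capture(name): name is "side" or "top"; returns a dict with "frame" (480x640x3 uint8, red, green, blue), "range_z" (480x640 float32, m along the optical axis (not along the pixel's ray), 0 where there is no reading), "fx", "fy", "cx", "cy" (pixels), "world_from_camera" (4x4, takes a point from camera to world coordinates). Camera axes: x right, y up, looking along -z (the intrinsics and any distortion apply to the point x, -y, -z); pixel columns grow to the right and rows downward; lengths in m; the calibration is good to about 2 mm. A picture is of the moment at which its call begins.
- bot.job_done(): hands the job in; it is judged then, once.
The state is a dict: "time": time; "qpos": joint angles; "dq": joint speeds; "effort": joint torques, N m; "tool_pos": TCP position; "tcp_rot": TCP orientation; "ft_force": force on the tool from outside, world axes, zero at the start; "torque": the same for the moment, N m; "grip_width": opening from 0.0 (shut) to 1.0 (fully open); "grasp_force": force on a finger pad.
Only numpy, scipy, OpenCV 4.12 (cv2) and the standard library are available. Lean on these libraries where they do the work, as an engineer would, in place of code of your own. Each camera call takes 0.05 s, during which the arm holds its last target. There are 200 camera calls.

TASK

Check the spring travel of the specimen tilt plate: with the fingertips, press the round corner pad down until its pointer is level with the white line on the black index collar of its scale post, without pressing past the collar, keep it there for about a second, then let the corner spring all the way back up. Then do the same with the square corner pad and its own pointer and collar, and finish clear of the plate with both corners up. Only press and lift nothing: leave the collars where they are set, the mounted specimen lying in its seat on the plate, and the other things on the desk undisturbed.

Things in the scene. Friction and masses are not known exactly. Their poses are not given: they have to be found in the camera images.
- mount: Dark steel base of the tilt plate, fixed, 125 x 125 x 10 mm with two outriggers. Origin: underside centre, z up. In its frame (mm) the aluminium plate (8 thick, top z 48) has its ball pivot at 45, 45, 44, round pad at -45, 45, square pad at 45, -45, and 80 high scale posts at -88, 59 (round's) and 59, -88 (square's). Within 0.45 rad, the pivot is farthest from the robot, round pad left, square right.
- round_pad: Black rubber round pad, 22 mm across, 8 mm high, on a plate corner. Origin: underside centre; its top is 8 mm higher, 56 mm over the desk at rest. Pressing it tilts the plate about the base's y axis through the pivot, 90 mm from the pad. The spring takes about 3 N at the pad to start and about 0.6 N more per mm of pad travel (up to 12 N at the deepest mark). Hard stop after 18 mm.
- square_pad: Black rubber square pad, 20 x 20 x 8 mm, origin at the centre of its underside, otherwise like the round pad: 90 mm from the base's x axis through the pivot, same spring and travel. Pressing either pad at its middle hardly moves the other corner.
- round_pointer (a point): Near the tip of the steel pointer bar (5 mm wide, 3 mm thick) that sticks out of the plate beyond the round pad, along the base's -x. It is fixed to the plate, 133 mm from the tilt axis, so it goes down 1.48 mm per mm of pad travel. At rest 44 mm above the desk.
- square_pointer (a point): The same for the square pad: its pointer bar sticks out along the base's -y.
- round_mark (a point): White line at mid-height of the front face of the black index collar (24 x 18 x 10 mm high) on the round pad's scale post, beside the pointer. The collar's height differs from run to run: the line is 9 to 22 mm below the resting pointer. The pointer is at the mark when both have the same height (world z). The pointer passes 2 mm or more clear of the collar.
- square_mark (a point): The same for the square pad's scale post, set independently.
- round_tilt (a joint): Tilt of the round pad's corner (rad): 0 at rest (up, sprung), grows as it is pressed down, stop at 0.20.
- square_tilt (a joint): Tilt of the square pad's corner (rad), likewise.
- seat_floor (a point): Middle of the plate's top inside the seat ring (39 mm outside, 34 mm inside, 5 mm high), at x 5, y 5 mm of the base at rest.
- mounted_specimen_2: Black moulded specimen puck, 30 mm across, 18 mm high, lying loose in the seat ring on the plate; origin at its underside centre. It must stay there.
- mounted_specimen_1: Another black puck, 30 mm across, 16 mm high, standing on the desk beside the base; leave alone.
- weight: Brass knob weight, 38 mm across, 70 mm high, on the desk close behind the base; leave alone.
- bearing: Ball bearing, 35 mm across, 11 mm high, on the desk close to the base; leave alone.
- loupe: Black magnifier with handle, 34 x 67 x 12 mm, on the desk to the right; leave alone. Beyond it, fixed: an oil bottle 113 mm high and, farther right (y -0.49 to -0.63, x over 0.52), two binders 318 mm high.
- parts_tin: Round metal tin, 64 mm across, 22 mm high, on the desk to the left; leave alone. Near it, fixed: a flask 250 mm high and a pen pot 147 mm high, at y 0.27 or more.
There are look-alikes about, which are no part of the job. Leave any green or orange look-alike of the mounted_specimen_2 alone.

How it is judged:
By the outcome, as a careful person would: the job done as asked, in the order asked, and still so for the second after the job is handed in, with the robot touching nothing.
It also fails if it takes over 48 s, if anything falls off the work surface, if the arm or the gripper's body presses on something with over 40 N, if the wrist force passes 120 N, or if a joint passes its speed limit or range.

## Working session

There is one attempt and no reset: what is moved stays moved. The work goes in short steps, Python scripts to look and compute and a tool call to move; the robot and the scene stay as the last step left them, time stands still between calls to the robot, and variables do not carry over. Pictures are saved under pics/ and viewed, at most 10 in all, crops included, and the job is handed in when it is done.

Besides the shell and the picture viewer there is one more tool, called after "Call:" as name(argument=value, ...) on one line, values as JSON. send_rows: Moves the arm, as the interface text tells. Its arguments: {"type":"object","properties":{"deltas":{"type":"array","items":{"type":"object","properties":{"delta_pos":{"type":"array","items":{"type":"number"}},"turn":{"type":"array","items":{"type":"number"}}}}},"gripper":{"type":"number"},"force":{"type":"number"}},"required":["deltas"]}

```bash
mkdir -p pics; cat > h.py <<'E'
import numpy as np, cv2
from bench import bot
def pt(c,u,v,z=None):
    T=np.array(c["world_from_camera"]); d=c["range_z"][int(round(v)),int(round(u))]
    r=np.array([(u-c["cx"])/c["fx"],-(v-c["cy"])/c["fy"],-1.0])
    if z is None: p=r*d
    else:
        R=T[:3,:3]@r; p=r*((z-T[2,3])/R[2])
    return T[:3,:3]@p+T[:3,3]
def save(c,name):
    cv2.imwrite(f"pics/{name}.png",c["frame"][:,:,::-1]); np.save(f"pics/{name}.npy",c,allow_pickle=True)
def load(name): return np.load(f"pics/{name}.npy",allow_pickle=True).item()
E
python3 - <<'E'
from h import *
for n in("top","side"):
    c=bot.capture(n); save(c,n+"0"); print(n,c.keys(),c["fx"],c["cx"],c["cy"],np.round(c["world_from_camera"],3).tolist())
print(bot.get_obs())
E
```

```text
top dict_keys(['frame', 'range_z', 'fx', 'fy', 'cx', 'cy', 'world_from_camera']) 434.82506020689254 324.0190152596712 237.0144358612544 [[0.008, 0.995, -0.103, 0.454], [-1.0, 0.006, -0.015, -0.012], [-0.014, 0.103, 0.995, 0.941], [0.0, 0.0, 0.0, 1.0]]
side dict_keys(['frame', 'range_z', 'fx', 'fy', 'cx', 'cy', 'world_from_camera']) 578.8497476410655 316.5912578099317 238.9922865303828 [[-0.903, 0.235, -0.36, 0.08], [-0.429, -0.526, 0.734, 0.914], [-0.017, 0.817, 0.576, 0.781], [0.0, 0.0, 0.0, 1.0]]
{'time': 0.1, 'qpos': array([-1.43460445e+00,  3.13975964e-01,  4.50871505e-02,  1.30360152e+00,
        2.78401758e-05,  1.43119775e+00]), 'dq': array([ 0.00030937, -0.001446  ,  0.00293117,  0.00021202, -0.00048112,
        0.00148021]), 'effort': array([ 2.77168714e-03, -4.81724632e+01,  2.99244493e+01,  1.26869272e-02,
       -2.39706715e-04, -2.02665362e-06]), 'tool_pos': array([ 0.15651381, -0.55281343,  0.23046699]), 'tcp_rot': array([-3.13991900e+00, -2.63282218e-04,  2.75790213e-01]), 'ft_force': array([-0.0636092 ,  0.27106009, -0.10679554]), 'torque': array([ 0.00665024, -0.01653375,  0.00937431]), 'grasp_force': 0.0, 'grip_width': 0.9964025565188998}
```

View pics/top0.png

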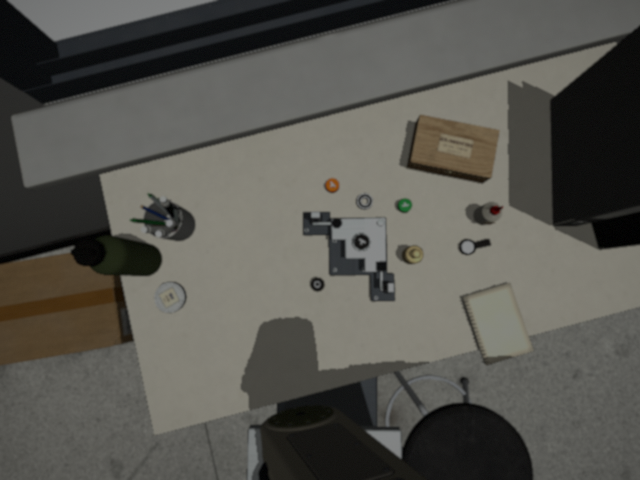

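View pics/side0.png

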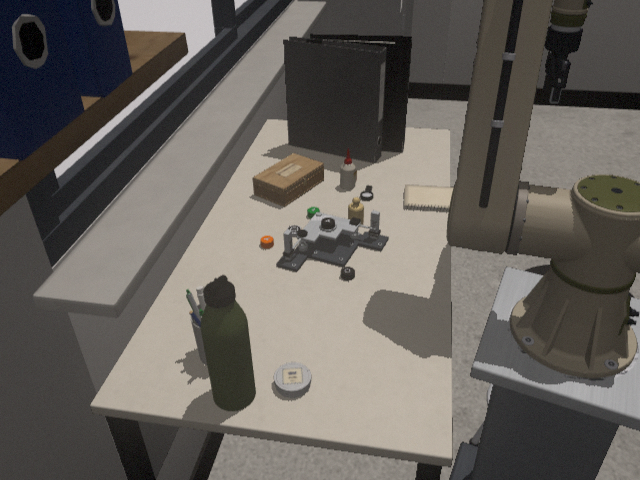

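Top: plate at about (360,243), with the round pad near (337,223), the square pad near (382,266), and posts near (315,215) and (389,287). Side: posts near (289,242) and (376,220). I need enlarged crops.

```bash
python3 - <<'E'
from h import *
for n,(u,v,w,h,k) in {"top0":(295,203,110,100,6),"side0":(270,200,125,75,6.4)}.items():
    c=load(n); f=c["frame"][v:v+h,u:u+w,::-1]
    f=np.clip(f.astype(float)*1.5,0,255).astype(np.uint8)
    f=cv2.resize(f,None,fx=k,fy=k,interpolation=cv2.INTER_CUBIC)
    for i in range(0,w,10): cv2.putText(f,str(u+i),(int(i*k),10),0,.33,(0,0,255),1); cv2.line(f,(int((i+.5)*k),12),(int((i+.5)*k),18),(0,0,255),1)
    for i in range(0,h,10): cv2.putText(f,str(v+i),(0,int((i+.5)*k)+4),0,.33,(0,0,255),1)
    cv2.imwrite(f"pics/{n}c.png",f)
E
```

```text
(no output)
```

View pics/top0c.png

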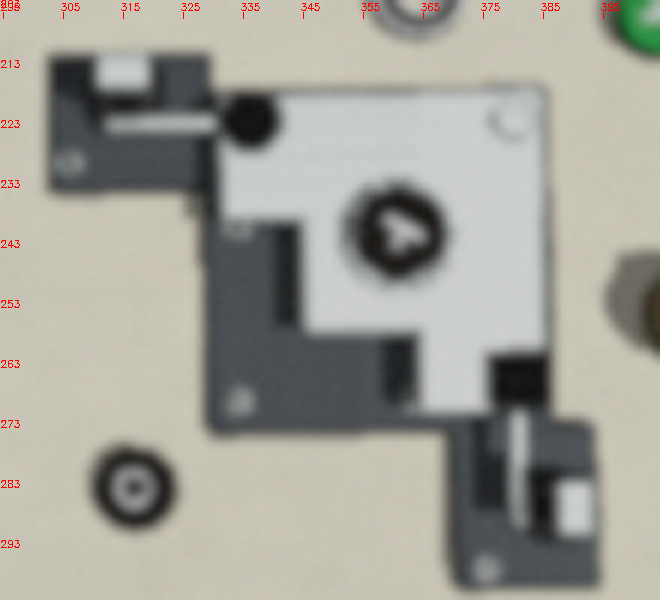

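View pics/side0c.png

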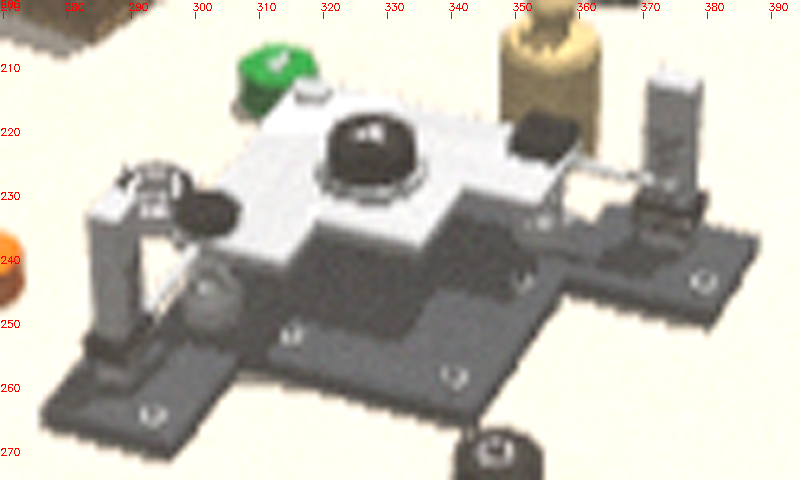

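```bash
cat > fit.py <<'E'
from h import *
from scipy.optimize import least_squares
# mount-frame points seen in the pictures (mm) and pixel positions
P={"round":(-45,45,56),"square":(45,-45,56),"pivot":(45,45,49),"spec":(5,5,66)}
top={"round":(336.2,222.5),"square":(381.0,266.0),"spec":(361.0,241.8)}
side={"round":(301.8,232.6),"square":(352.8,220.8),"spec":(328,219.5)}
top["rpost"]=(295+123/6-.5,203+72/6-.5); side["rpost"]=(270+114/6.4-.5,200+203/6.4-.5)
top["spost"]=(295+575/6-.5,203+507/6-.5); side["spost"]=(270+675/6.4-.5,200+80/6.4-.5)
P["rpost"]=(-88,59,80);P["spost"]=(59,-88,80)
def m2w(x,p):
    c,s=np.cos(x[2]),np.sin(x[2]); p=np.atleast_2d(np.asarray(p,float))/1000
    return np.c_[x[0]+c*p[:,0]-s*p[:,1],x[1]+s*p[:,0]+c*p[:,1],p[:,2]]
def proj(c,w):
    T=np.linalg.inv(np.array(c["world_from_camera"])); q=w@T[:3,:3].T+T[:3,3]
    return np.c_[c["cx"]+c["fx"]*q[:,0]/-q[:,2],c["cy"]-c["fy"]*q[:,1]/-q[:,2]],-q[:,2]
C={"top":load("top0"),"side":load("side0")}
O={"top":top,"side":side}
def res(x):
    r=[]
    for i,n in enumerate(("top","side")):
        k=list(O[n]); uv,_=proj(C[n],m2w(x,[P[j] for j in k])); r.append(uv+x[3+2*i:5+2*i]-np.array([O[n][j] for j in k]))
    return np.r_[np.vstack(r).ravel(),x[3:]*.3]
s=least_squares(res,[.45,0,0,0,0,0,0],x_scale=[.01,.01,.01,1,1,1,1]); x=s.x
E
python3 - <<'E'
from fit import *
print(np.round(x,4)); print(np.round(s.fun[:-4].reshape(-1,2),2).tolist())
print("pads",np.round(m2w(x,[P["round"],P["square"]]),4).tolist())
# depth of everything on camera: residual height in the mount frame
for n in C:
    c=C[n]; vs,us=np.mgrid[200:300,270:405]; d=c["range_z"]
    T=np.array(c["world_from_camera"]); dd=d[vs,us]
    r=np.stack([(us-c["cx"])/c["fx"]*dd,-(vs-c["cy"])/c["fy"]*dd,-dd],-1)@T[:3,:3].T+T[:3,3]
    q=(r[...,:2]-x[:2])@np.array([[np.cos(x[2]),-np.sin(x[2])],[np.sin(x[2]),np.cos(x[2])]])*1000
    z=r[...,2]*1000
    def box(nm,a,b,e,f,lo,hi):
        k=(q[...,0]>a)&(q[...,0]<b)&(q[...,1]>e)&(q[...,1]<f)&(z>lo)&(z<hi); 
        print(n,nm,k.sum(),np.round(np.sort(z[k]),1).tolist()[:60] if nm[1:]=="col" else np.round(np.median(z[k]),2) if k.any() else 0)
    box("desk",-75,-60,-30,0,-9,9); box("plate",-20,40,25,40,40,55); box("ptop",-92,-84,55,63,70,90);box("base",-50,-20,-50,-25,3,16)
    box("rcol",-99,-77,51,67,15,45); box("scol",51,67,-99,-77,15,45)
    box("rbase",-100,-76,25,38,3,16); box("rptr",-88,-65,43.5,46.5,35,50); box("sptr",43.5,46.5,-88,-65,35,50)
E
```

```text
[ 0.531  -0.0701 -1.5499 -0.4087  0.2172 -0.2419  0.6282]
[[-0.12, 0.17], [0.2, -0.0], [0.26, -0.52], [-0.35, -0.07], [0.04, 0.4], [-0.04, -0.71], [1.52, -0.81], [-0.78, 1.04], [-0.37, 0.45], [-0.31, -0.03]]
pads [[0.5751, -0.0242, 0.056], [0.487, -0.116, 0.056]]
top desk 94 0.87
top plate 213 48.49
top ptop 16 80.74
top base 165 10.27
top rcol 27 [26.8, 27.2, 27.5, 27.9, 28.2, 29.0, 29.1, 29.2, 29.4, 29.5, 29.7, 30.0, 30.1, 30.2, 30.4, 31.3, 31.4, 31.8, 31.9, 31.9, 32.0, 32.9, 33.1, 43.7, 44.1, 44.1, 44.2]
top scol 36 [25.6, 28.3, 28.4, 28.8, 28.9, 29.1, 29.2, 29.4, 29.5, 29.9, 29.9, 30.0, 30.1, 30.1, 30.2, 30.6, 30.7, 30.9, 30.9, 30.9, 31.0, 31.5, 31.7, 31.7, 31.8, 32.0, 32.7, 32.7, 32.8, 33.2, 33.4, 33.6, 33.7, 34.5, 34.6, 36.7]
top rbase 68 10.34
top rptr 19 45.43
top sptr 23 45.64
side desk 72 1.55
side plate 81 48.61
side ptop 8 80.8
side base 85 10.93
side rcol 65 [16.2, 16.9, 17.3, 17.8, 18.7, 19.9, 20.0, 21.0, 21.6, 23.9, 24.3, 25.5, 27.0, 27.1, 27.1, 27.2, 27.7, 27.9, 28.0, 28.0, 28.1, 28.3, 28.7, 29.3, 29.5, 29.6, 31.5, 32.0, 32.1, 32.2, 32.2, 32.6, 32.9, 33.7, 34.6, 35.0, 35.7, 35.9, 36.1, 36.5, 36.7, 37.1, 38.2, 38.8, 38.9, 39.2, 39.7, 39.8, 39.8, 40.2, 40.6, 40.9, 41.0, 41.2, 41.6, 41.7, 41.8, 42.0, 42.2, 42.5]
side scol 54 [16.2, 17.1, 17.1, 17.1, 17.1, 22.6, 23.8, 24.6, 25.0, 25.1, 25.9, 26.3, 26.7, 28.3, 28.3, 28.9, 29.2, 29.3, 29.3, 30.1, 30.4, 30.4, 30.5, 30.9, 31.0, 31.2, 31.2, 31.3, 33.0, 33.1, 33.6, 34.2, 34.3, 34.7, 34.8, 34.9, 35.3, 35.5, 35.6, 37.6, 38.0, 38.3, 38.7, 38.7, 39.8, 42.7, 43.1, 43.7, 43.9, 44.1, 44.3, 44.3, 44.6, 44.8]
side rbase 41 10.64
side rptr 7 46.78
side sptr 7 46.57
```

```bash
python3 - <<'E'
from fit import *
A={}
for n in C:
    L=[bot.capture(n) for _ in range(12)]
    a=dict(L[0]); a["frame"]=np.mean([l["frame"] for l in L],0); D=np.array([l["range_z"] for l in L]); a["range_z"]=D.mean(0); A[n]=a
    np.save(f"pics/avg_{n}.npy",a,allow_pickle=True); print(n,"noise",D.std(0)[240:245,345:350].mean())
c=A["top"]
T=np.array(c["world_from_camera"])
np.set_printoptions(linewidth=200)
for u0,u1,v0,v1 in((306,325,211,228),(372,396,276,296)):
    vs,us=np.mgrid[v0:v1,u0:u1]; dd=c["range_z"][vs,us]
    r=np.stack([(us-c["cx"])/c["fx"]*dd,-(vs-c["cy"])/c["fy"]*dd,-dd],-1)@T[:3,:3].T+T[:3,3]
    print(u0,v0); print(np.round(r[...,2]*1000).astype(int))
c=A["side"]; tiles=[]
for (u,v) in((280,228),(360,207)):
    w,h,k=26,38,15
    f=np.clip(c["frame"][v:v+h,u:u+w,::-1]*1.8,0,255).astype(np.uint8)
    f=cv2.resize(f,None,fx=k,fy=k,interpolation=cv2.INTER_CUBIC)
    for i in range(0,h,5): cv2.putText(f,str(v+i),(0,int((i+.5)*k)+4),0,.4,(0,0,255),1)
    for i in range(0,w,5): cv2.putText(f,str(u+i),(int((i+.5)*k)-8,12),0,.4,(0,0,255),1)
    tiles.append(f)
cv2.imwrite("pics/collars.png",np.hstack(tiles))
for z in (10,20,25,30,35,80):
    a,_=proj(c,m2w(x,[(-100,50,z),(-100,68,z),(-76,68,z)])); b,_=proj(c,m2w(x,[(50,-76,z),(50,-100,z),(68,-76,z)]))
    print(z,np.round(a+x[5:7],1).tolist(),np.round(b+x[5:7],1).tolist())
E
```

```text
top noise 0.025048299
side noise 0.031357843
306 211
[[  0   1  78   1   1   0   1   1   0   0   0   0   1   0   0   1   0   0   1]
 [  9  10   9  10   9  10  80  80  80  80  80  80  80  80   9  10  10  10   9]
 [ 88  11  10  88  10  10  80  80  81  80  80  80  80  80  77  10  10  11  10]
 [ 11  10  10  10  10   9  81  80  81  80  80  80  80 152  77   9  11  10  10]
 [ 10  11  10  10  10  29  80  80  81  81  80  80  80  81  78  30  10  11  10]
 [  9  88  11  10   9  29  80  80  80  81  81  81  80  81 150 105  26  10  10]
 [ 88  11  10   9  10  29  80  79  80  80  80  80  80  80  78  30 102  10  10]
 [ 10  10  11  10  11  30  74  75  74  74  74  73  73  72  68  29  28  10  11]
 [ 10  10  10  10  10  29  60  61  60  60  59  60  59  60  57  30  29  10  10]
 [ 11  10  10   9  10  29  44  46  46  48 121  47  47  45  44  30  28  11  10]
 [ 10  10  10  10   9  30  30  31  31  30  31  30  30  31  30  30  28  10  10]
 [ 88  10   9  10  11  29  30  29  29  30  31  30  30  31  29  30 104  11  11]
 [ 11  10  11  11  10  25  24  46  46  46  45  46 121  46  45  45  46 121  46]
 [ 10  11  10  11  1
[... 2191 characters left out ...]
  10  10  11  10  10  10  11  10  11  11  10  10  11  10  88  10  10  11  11  11  10  10   8]]
10 [[289.6, 261.7], [282.3, 259.8], [287.2, 253.8]] [[367.2, 238.4], [377.0, 240.7], [369.9, 234.3]]
20 [[289.4, 258.1], [282.1, 256.1], [287.0, 250.2]] [[367.3, 234.8], [377.2, 237.1], [370.0, 230.8]]
25 [[289.3, 256.2], [282.0, 254.3], [286.9, 248.4]] [[367.4, 233.0], [377.3, 235.3], [370.1, 229.0]]
30 [[289.2, 254.4], [281.9, 252.5], [286.8, 246.6]] [[367.5, 231.2], [377.4, 233.5], [370.2, 227.2]]
35 [[289.1, 252.5], [281.7, 250.6], [286.7, 244.7]] [[367.6, 229.4], [377.5, 231.7], [370.3, 225.4]]
80 [[288.2, 235.5], [280.7, 233.7], [285.7, 227.9]] [[368.3, 212.8], [378.4, 215.1], [371.0, 208.9]]
```

View pics/collars.png

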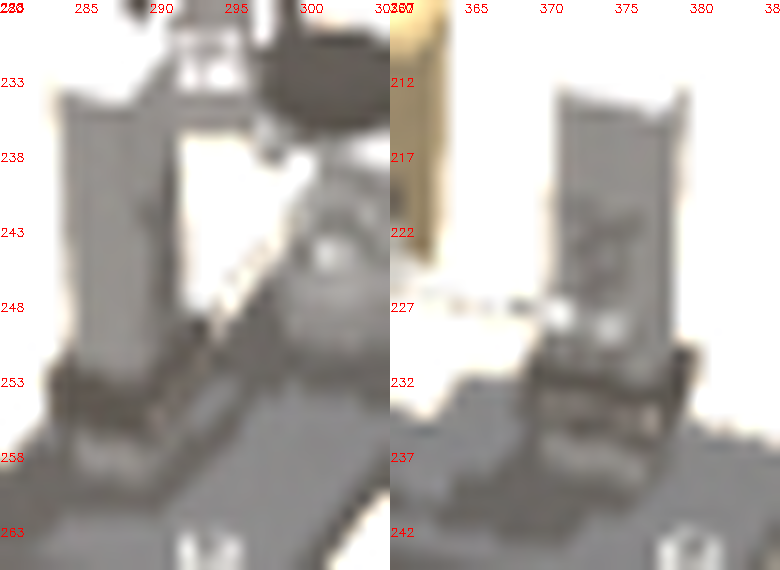

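The round collar's top face is around v 252 and the square collar's around v 231. Both depth maps put the tops near z 30 mm. Next I refine those values and plan the approach.

```bash
cat > plan.py <<'E'
from fit import *
from scipy.spatial.transform import Rotation as Rn
def zmap(c,us,vs):
    T=np.array(c["world_from_camera"]); dd=c["range_z"][vs,us]
    return np.stack([(us-c["cx"])/c["fx"]*dd,-(vs-c["cy"])/c["fy"]*dd,-dd],-1)@T[:3,:3].T+T[:3,3]
def go(p,yaw):
    o=bot.get_obs(); R=Rn.from_euler("xyz",o["tcp_rot"]); G=Rn.from_euler("xyz",[np.pi,0,yaw])
    print("t",round(o["time"],2),"tcp",np.round(o["tool_pos"],4),"rot",np.round(o["tcp_rot"],3),"F",np.round(o["ft_force"],1),"w",round(o["grip_width"],2))
    print("delta",np.round(R.inv().apply(np.array(p)-o["tool_pos"]),4),"turn",np.round((R.inv()*G).as_rotvec(degrees=True),1))
def plate(L):
    """plane fit of plate top (mount frame, mm): returns z0, slope_x, slope_y"""
    q=[]
    for c in L:
        vs,us=np.mgrid[205:285,320:400]; w=zmap(c,us.ravel(),vs.ravel())
        d=w[:,:2]-x[:2]; cs,sn=np.cos(x[2]),np.sin(x[2])
        m=np.c_[cs*d[:,0]+sn*d[:,1],-sn*d[:,0]+cs*d[:,1],w[:,2]]*1000; q.append(m)
    q=np.vstack(q); X,Y,Z=q.T
    k=(X>-52)&(X<55)&(Y>-52)&(Y<55)&(Z>24)&(Z<54)
    k&=(np.hypot(X-5,Y-5)>24)&(np.hypot(X+45,Y-45)>15)&(np.hypot(X-45,Y+45)>18)&(np.hypot(X-45,Y-45)>9)
    k&=(Y>22)|(X>22)|((X>-10)&(Y>-10))
    A=np.c_[np.ones(len(X)),X,Y]; p=None
    for i in range(12):
        p=np.linalg.lstsq(A[k],Z[k],rcond=None)[0]; r=Z-A@p
        k&=abs(r)<max(1.5,8-1.5*i)
    return p,k.sum()
E
python3 - <<'E'
from plan import *
c=np.load("pics/avg_top.npy",allow_pickle=True).item()
def st(n,l):
    a=np.array(l); z=zmap(c,a[:,0],a[:,1])[:,2]*1000; z=z[abs(z-np.median(z))<2]; print(n,len(z),z.mean().round(2),z.std().round(2))
st("rcol",[(u,v) for v in(221,222) for u in range(312,321)]+[(u,v) for u in(311,321) for v in range(215,221)])
st("scol",[(384,v) for v in range(282,293)]+[(u,v) for v in(282,283,293) for u in range(385,391)])
st("rbase",[(u,v) for v in range(226,230) for u in range(308,322)]); st("sbase",[(u,v) for v in range(278,290) for u in range(375,380)])
st("rpost",[(u,v) for v in range(213,217) for u in range(312,319)]); st("spost",[(u,v) for v in range(285,291) for u in range(389,393)])
st("rptr",[(u,v) for v in (223,224) for u in range(313,325)]); st("sptr",[(u,v) for v in range(276,290) for u in (381,382)])
p,k=plate([load("top0"),c]); print("plate",p,k)
go((0.575,-0.024,0.2),1.592)
E
```

```text
rcol 29 30.0 0.58
scol 26 30.25 0.45
rbase 52 10.24 0.5
sbase 57 10.4 0.41
rpost 28 80.3 0.38
spost 23 80.31 0.32
rptr 22 45.83 0.5
sptr 26 45.95 0.62
plate [ 4.83776270e+01 -7.15729809e-04 -2.38285444e-03] 1626
t 1.3 tcp [ 0.1566 -0.5533  0.2313] rot [ 3.142 -0.     0.276] F [-0.3 -0.5  0.1] w 1.0
delta [ 0.5467 -0.3953  0.0313] turn [  0.    0.  -75.4]
```

Call:
send_rows(deltas=[{"delta_pos": [0.012,-0.009,0],"turn": [0,0,-3]},{"delta_pos": [0.04,-0.029,0],"turn": [0,0,-9]},{"delta_pos": [0.07,-0.05,0],"turn": [0,0,-15]},{"delta_pos": [0.1,-0.072,0],"turn": [0,0,-21]},{"delta_pos": [0.13,-0.094,0],"turn": [0,0,-27]},{"delta_pos": [0.16,-0.115,0],"turn": [0,0,-33]},{"delta_pos": [0.19,-0.137,0],"turn": [0,0,-39]},{"delta_pos": [0.22,-0.158,0],"turn": [0,0,-45]}], gripper=1, force=40)

```text
time: 1.97
tool_pos: [0.326, -0.3398, 0.2315]
tcp_rot: [3.141, 0.0, 1.066]
ft_force: [1.4, -0.6, -0.9]
grip_width: 0.002
grasp_force: 0.0
```

Call:
send_rows(deltas=[{"delta_pos": [0.037,0.006,0],"turn": [0,0,-4]},{"delta_pos": [0.075,0.012,0],"turn": [0,0,-8]},{"delta_pos": [0.113,0.018,0],"turn": [0,0,-12]},{"delta_pos": [0.151,0.024,0],"turn": [0,0,-16]},{"delta_pos": [0.189,0.03,0],"turn": [0,0,-20]},{"delta_pos": [0.227,0.036,0],"turn": [0,0,-24]},{"delta_pos": [0.265,0.042,0],"turn": [0,0,-27]},{"delta_pos": [0.3,0.0475,0],"turn": [0,0,-30.4]}])

```text
time: 2.63
tool_pos: [0.5141, -0.1007, 0.2315]
tcp_rot: [3.141, 0.0, 1.595]
ft_force: [0.2, -0.5, -0.3]
grip_width: -0.002
grasp_force: 0.0
```

```bash
python3 - <<'E'
from plan import *
go((0.575,-0.024,0.08),1.592)
E
```

```text
t 2.63 tcp [ 0.5141 -0.1007  0.2315] rot [3.141 0.    1.595] F [ 0.2 -0.5 -0.3] w -0.0
delta [0.0752 0.0626 0.1515] turn [0.  0.  0.2]
```

Call:
send_rows(deltas=[{"delta_pos": [0.025,0.02,0.01],"turn": [0,0,0]},{"delta_pos": [0.05,0.042,0.03],"turn": [0,0,0]},{"delta_pos": [0.07,0.058,0.06],"turn": [0,0,0]},{"delta_pos": [0.076,0.062,0.09],"turn": [0,0,0]},{"delta_pos": [0.076,0.062,0.12],"turn": [0,0,0]},{"delta_pos": [0.076,0.062,0.145],"turn": [0,0,0]},{"delta_pos": [0.076,0.062,0.157],"turn": [0,0,0]},{"delta_pos": [0.076,0.062,0.157],"turn": [0,0,0]}])

```text
time: 3.3
tool_pos: [0.5707, -0.0247, 0.0706]
tcp_rot: [-3.135, -0.001, 1.592]
ft_force: [0.2, 0.3, -0.5]
grip_width: 0.002
grasp_force: 0.0
```

```bash
python3 - <<'E'
from plan import *
L=[bot.capture("top") for _ in range(4)]; save(L[0],"top1"); print(plate(L))
c=bot.capture("side"); save(c,"side1")
go((0.575,-0.024,0.06),1.592)
a=cv2.resize(L[0]["frame"][200:300,300:400,::-1],None,fx=4,fy=4,interpolation=3)
b=cv2.resize(c["frame"][190:290,270:370,::-1],None,fx=4,fy=4,interpolation=3)
cv2.imwrite("pics/v1.png",np.hstack([a,b]))
E
```

```text
(array([ 5.49965542e+01, -1.26342918e-01,  1.11363269e-02]), np.int64(157))
t 3.55 tcp [ 0.5747 -0.0257  0.076 ] rot [3.139e+00 1.000e-03 1.592e+00] F [-0.8  0.6  0. ] w -0.0
delta [0.0018 0.0003 0.016 ] turn [ 0.2  0.  -0. ]
```

View pics/v1.png

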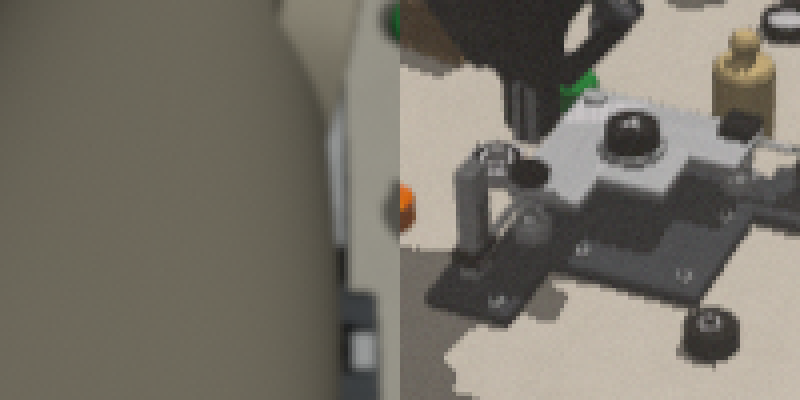

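The arm blocks the top camera. The side camera shows the shut fingers directly above the round pad (crop 525,130 over 527,172) and the plate unobstructed, so I'll measure tilt from the side depth.

```bash
cat >> plan.py <<'E'
def splate(L):
    q=[]
    for c in L:
        vs,us=np.mgrid[195:260,285:375]; w=zmap(c,us.ravel(),vs.ravel())
        d=w[:,:2]-x[:2]; cs,sn=np.cos(x[2]),np.sin(x[2])
        q.append(np.c_[cs*d[:,0]+sn*d[:,1],-sn*d[:,0]+cs*d[:,1],w[:,2]]*1000)
    q=np.vstack(q); X,Y,Z=q.T
    k=(X>-54)&(X<54)&(Y>-54)&(Y<54)&(Z>26)&(Z<53)
    k&=(np.hypot(X-5,Y-5)>26)&(np.hypot(X+45,Y-45)>17)&(np.hypot(X-45,Y+45)>19)&(np.hypot(X-45,Y-45)>9)
    k&=((Y>28)|(X>28)|((X>-5)&(Y>-5)))
    A=np.c_[np.ones(len(X)),X-45,Y-45]
    p=np.array([48.6,0,0])
    # free-plane robust fit, Huber-style
    s=least_squares(lambda p:(Z[k]-A[k]@p),p,loss="soft_l1",f_scale=.7)
    r=abs(Z-A@s.x)<1.5; k&=r; p=np.linalg.lstsq(A[k],Z[k],rcond=None)[0]
    return np.round(p,4),k.sum()
E
python3 - <<'E'
from plan import *
print(splate([load("side0"),np.load("pics/avg_side.npy",allow_pickle=True).item()]),splate([load("side0")]),splate([load("side1")]))
E
```

```text
(array([ 4.88169e+01,  3.50000e-03, -6.00000e-04]), np.int64(489)) (array([4.89684e+01, 9.50000e-03, 3.00000e-04]), np.int64(203)) (array([ 4.87311e+01, -1.50000e-03, -3.70000e-03]), np.int64(220))
```

Call:
send_rows(deltas=[{"delta_pos": [0.001,0,0.004],"turn": [0,0,0]},{"delta_pos": [0.002,0,0.008],"turn": [0,0,0]},{"delta_pos": [0.002,0,0.012],"turn": [0,0,0]},{"delta_pos": [0.002,0,0.015],"turn": [0,0,0]},{"delta_pos": [0.002,0,0.018],"turn": [0,0,0]},{"delta_pos": [0.002,0,0.021],"turn": [0,0,0]},{"delta_pos": [0.002,0,0.024],"turn": [0,0,0]},{"delta_pos": [0.002,0,0.025],"turn": [0,0,0]}])

```text
time: 4.22
tool_pos: [0.5735, -0.0228, 0.0494]
tcp_rot: [3.141, -0.001, 1.592]
ft_force: [-1.8, 3.5, 6.8]
grip_width: 0.0
grasp_force: 3.4
```

```bash
python3 - <<'E'
from plan import *
L=[bot.capture("side") for _ in range(4)]; save(L[-1],"side2"); print(splate(L[2:]))
go((0.575,-0.024,0.046),1.592)
E
```

```text
(array([4.89179e+01, 6.86000e-02, 8.00000e-04]), np.int64(339))
t 4.42 tcp [ 0.5737 -0.0228  0.0498] rot [ 3.141e+00 -1.000e-03  1.592e+00] F [-0.6  2.8  6.1] w 0.0
delta [-0.0013  0.0013  0.0038] turn [ 0.  -0.1  0. ]
```

Call:
send_rows(deltas=[{"delta_pos": [0,0,0.001],"turn": [0,0,0]},{"delta_pos": [0,0,0.002],"turn": [0,0,0]},{"delta_pos": [0,0,0.003],"turn": [0,0,0]},{"delta_pos": [0,0,0.004],"turn": [0,0,0]},{"delta_pos": [0,0,0.005],"turn": [0,0,0]},{"delta_pos": [0,0,0.0055],"turn": [0,0,0]},{"delta_pos": [0,0,0.0055],"turn": [0,0,0]},{"delta_pos": [0,0,0.0055],"turn": [0,0,0]}])

```text
time: 5.08
tool_pos: [0.5739, -0.0226, 0.0449]
tcp_rot: [3.14, -0.001, 1.592]
ft_force: [-2.3, 3.5, 7.7]
grip_width: 0.001
grasp_force: 4.7
```

```bash
python3 - <<'E'
from plan import *
L=[bot.capture("side") for _ in range(8)]; save(L[-1],"side3"); print(splate(L),splate(L[:4]),splate(L[4:]))
go((0.575,-0.024,0.0427),1.592)
f=np.mean([l["frame"] for l in L],0)[222:268,272:312,::-1]
cv2.imwrite("pics/v3.png",cv2.resize(np.clip(f*1.6,0,255).astype(np.uint8),None,fx=13,fy=13,interpolation=3))
c=L[-1]
for z in (24.7,24.7+2.5):
  a,_=proj(c,m2w(x,[(-88,45,z),(-65,45,44-(44-z)*110/133)])); print(z,np.round(((a+x[5:7])-[272,222]+.5)*13))
a,_=proj(c,m2w(x,[(-100,50,29.7),(-76,50,29.7),(-76,50,24.7),(-100,50,24.7),(-100,50,19.7)])); print(np.round(((a+x[5:7])-[272,222]+.5)*13))
E
```

```text
(array([ 4.85754e+01,  1.08600e-01, -3.30000e-03]), np.int64(1351)) (array([4.86853e+01, 1.09300e-01, 1.70000e-03]), np.int64(676)) (array([ 4.84099e+01,  1.07000e-01, -9.60000e-03]), np.int64(674))
t 5.48 tcp [ 0.5738 -0.0226  0.0449] rot [ 3.140e+00 -1.000e-03  1.592e+00] F [-2.9  4.   8.3] w -0.0
delta [-0.0014  0.0011  0.0022] turn [ 0.1 -0.1  0. ]
24.7 [[290. 421.]
 [348. 331.]]
27.2 [[289. 409.]
 [348. 321.]]
[[230. 429.]
 [293. 351.]
 [294. 375.]
 [232. 453.]
 [233. 477.]]
```

View pics/v3.png

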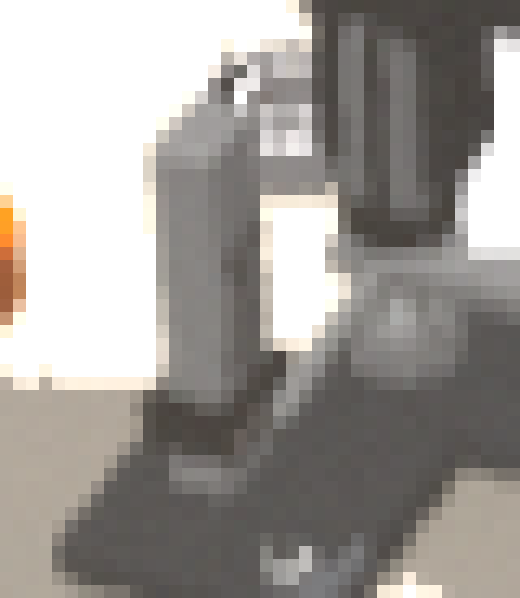

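The pointer bar runs from about (330,335) to (285,405), and the collar's white line is near (250,440). The pointer is still a few mm above the line. I'll take a more robust tilt and pointer reading.

```bash
cat >> plan.py <<'E'
def stack(n,N):
    L=[bot.capture(n) for _ in range(N)]; a=dict(L[0]); a["frame"]=np.mean([l["frame"] for l in L],0)
    a["range_z"]=np.median([l["range_z"] for l in L],0); return a
def mm(c,u0,u1,v0,v1):
    vs,us=np.mgrid[v0:v1,u0:u1]; w=zmap(c,us,vs); d=w[...,:2]-x[:2]; cs,sn=np.cos(x[2]),np.sin(x[2])
    return np.stack([cs*d[...,0]+sn*d[...,1],-sn*d[...,0]+cs*d[...,1],w[...,2]],-1)*1000
E
python3 - <<'E'
from plan import *
c=stack("side",12); np.save("pics/m3.npy",c,allow_pickle=True)
r=np.load("pics/avg_side.npy",allow_pickle=True).item()
print(splate([r]),splate([c]))
for n,a in(("rest",r),("now",c)):
    q=mm(a,280,315,228,265)
    k=(abs(q[...,1]-45)<6)&(q[...,0]>-98)&(q[...,0]<-58)&(q[...,2]>18)
    print(n,"ptr",[tuple(v) for v in np.round(q[k]).astype(int)])
    q=mm(a,285,375,195,260); X,Y,Z=q[...,0],q[...,1],q[...,2]
    k=(Y>25)&(Y<52)&(abs(Z-(48.6+(X-45)*(.11 if n=="now" else 0)))<4)
    for lo in range(-50,50,15):
        j=k&(X>=lo)&(X<lo+15); print(lo,j.sum(),np.round([X[j].mean(),Y[j].mean(),np.median(Z[j])],1) if j.any() else "")
E
```

```text
(array([ 4.87567e+01,  7.00000e-04, -1.10000e-03]), np.int64(286)) (array([ 4.85969e+01,  1.10800e-01, -6.90000e-03]), np.int64(274))
rest ptr [(np.int64(-81), np.int64(46), np.int64(71)), (np.int64(-77), np.int64(41), np.int64(70)), (np.int64(-81), np.int64(49), np.int64(68)), (np.int64(-86), np.int64(47), np.int64(66)), (np.int64(-59), np.int64(46), np.int64(46)), (np.int64(-58), np.int64(44), np.int64(47)), (np.int64(-63), np.int64(47), np.int64(46)), (np.int64(-62), np.int64(44), np.int64(46)), (np.int64(-61), np.int64(43), np.int64(46)), (np.int64(-67), np.int64(47), np.int64(46)), (np.int64(-66), np.int64(45), np.int64(46)), (np.int64(-65), np.int64(43), np.int64(46)), (np.int64(-70), np.int64(43), np.int64(46)), (np.int64(-75), np.int64(46), np.int64(46)), (np.int64(-74), np.int64(44), np.int64(46)), (np.int64(-71), np.int64(43), np.int64(44)), (np.int64(-81), np.int64(45), np.int64(47)), (np.int64(-79), np.int64(44), np.int64(46)), (np.int64(-76), np.int64(43), np.int64(45)), (np.int64(-83), np.int64(46), np.int64(46)), (np.int64(-83), np.int64(44), np.int64(47)), (np.int64(-
[... 2568 characters left out ...]
1), np.int64(51), np.int64(29)), (np.int64(-87), np.int64(50), np.int64(26)), (np.int64(-93), np.int64(45), np.int64(31)), (np.int64(-92), np.int64(43), np.int64(31)), (np.int64(-96), np.int64(51), np.int64(29)), (np.int64(-92), np.int64(50), np.int64(26)), (np.int64(-94), np.int64(47), np.int64(29)), (np.int64(-94), np.int64(45), np.int64(29)), (np.int64(-93), np.int64(43), np.int64(29)), (np.int64(-97), np.int64(50), np.int64(27)), (np.int64(-93), np.int64(50), np.int64(25)), (np.int64(-92), np.int64(51), np.int64(21))]
-50 26 [-42.6  31.2  39.1]
-35 25 [-27.9  32.3  40.5]
-20 33 [-12.6  33.3  42.3]
-5 39 [ 2.  35.5 44.2]
10 23 [16.8 34.5 45.3]
25 24 [32.  32.  47.5]
40 19 [47.1 30.6 48.8]
```

Direct depth on the pointer tip gives a 15 mm drop, against a target of about 19.3 mm. That leaves about 3.1 mm of press, so I'll do most of it and re-measure.

Call:
send_rows(deltas=[{"delta_pos": [0,0,0.0005],"turn": [0,0,0]},{"delta_pos": [0,0,0.001],"turn": [0,0,0]},{"delta_pos": [0,0,0.0015],"turn": [0,0,0]},{"delta_pos": [0,0,0.002],"turn": [0,0,0]},{"delta_pos": [0,0,0.0025],"turn": [0,0,0]},{"delta_pos": [0,0,0.0028],"turn": [0,0,0]},{"delta_pos": [0,0,0.0028],"turn": [0,0,0]},{"delta_pos": [0,0,0.0028],"turn": [0,0,0]}])

```text
time: 6.75
tool_pos: [0.574, -0.0226, 0.0423]
tcp_rot: [3.14, -0.001, 1.592]
ft_force: [-2.7, 3.3, 11.2]
grip_width: -0.0
grasp_force: 5.5
```

```bash
cat > meas.py <<'E'
from plan import *
import sys
which=sys.argv[1]; N=int(sys.argv[2]); i=0 if which=="r" else 1
c=stack("side",N); np.save("pics/m_last.npy",c,allow_pickle=True)
r=np.load("pics/avg_side.npy",allow_pickle=True).item()
def pm(a,lim):
    q=mm(a,280,315,228,265) if which=="r" else mm(a,345,395,205,250)
    L,S,Z=q[...,i],q[...,1-i],q[...,2]          # along pointer, across, height
    k=(L>-95)&(L<-58)&(S>42.5)&(S<47.8)&(Z>20)&(Z<lim)
    p=np.polyfit(L[k],Z[k],1); j=abs(Z[k]-np.polyval(p,L[k]))<1.3; p=np.polyfit(L[k][j],Z[k][j],1)
    f=(S>48.5)&(S<52)&(L>-99)&(L<-77)&(Z>15)&(Z<33)
    return j.sum(),np.round([np.polyval(p,-88),p[0]],3),"collar max",np.round(np.sort(Z[f])[-5:],1)
print("ptr top z at -88, slope: rest",pm(r,50),"now",pm(c,50))
print("plate",splate([c])); go((0,0,0),0)
E
python3 meas.py r 8
```

```text
ptr top z at -88, slope: rest (np.int64(21), array([4.5994e+01, 7.0000e-03]), 'collar max', array([29. , 30.1, 30.1, 30.5, 30.6])) now (np.int64(24), array([26.914,  0.156]), 'collar max', array([29.9, 30.1, 30.7, 31. , 31.3]))
plate (array([ 4.88658e+01,  1.44400e-01, -7.00000e-04]), np.int64(267))
t 7.15 tcp [ 0.574  -0.0226  0.0423] rot [ 3.140e+00 -1.000e-03  1.592e+00] F [-2.2  3.8 10.4] w -0.0
delta [ 0.035  -0.5734  0.0414] turn [ 0.  -0.1 91.2]
```

The pointer has dropped 19.1 mm against a 19.3 mm target, so it is at the mark. I hold one more call, then lift.

Call:
send_rows(deltas=[{"delta_pos": [0,0,0],"turn": [0,0,0]},{"delta_pos": [0,0,0],"turn": [0,0,0]},{"delta_pos": [0,0,0],"turn": [0,0,0]},{"delta_pos": [0,0,0],"turn": [0,0,0]},{"delta_pos": [0,0,0],"turn": [0,0,0]},{"delta_pos": [0,0,0],"turn": [0,0,0]},{"delta_pos": [0,0,0],"turn": [0,0,0]},{"delta_pos": [0,0,0],"turn": [0,0,0]}])

```text
time: 7.82
tool_pos: [0.574, -0.0226, 0.0424]
tcp_rot: [3.14, -0.001, 1.592]
ft_force: [-2.5, 4.0, 9.8]
grip_width: 0.001
grasp_force: 5.5
```

Call:
send_rows(deltas=[{"delta_pos": [0,0,-0.002],"turn": [0,0,0]},{"delta_pos": [0,0,-0.004],"turn": [0,0,0]},{"delta_pos": [0,0,-0.006],"turn": [0,0,0]},{"delta_pos": [0,0,-0.009],"turn": [0,0,0]},{"delta_pos": [0,0,-0.012],"turn": [0,0,0]},{"delta_pos": [0,0,-0.016],"turn": [0,0,0]},{"delta_pos": [0,0,-0.021],"turn": [0,0,0]},{"delta_pos": [0,0,-0.03],"turn": [0,0,0]}])

```text
time: 8.48
tool_pos: [0.5726, -0.0235, 0.0704]
tcp_rot: [-3.14, 0.0, 1.592]
ft_force: [0.3, 0.2, 0.5]
grip_width: 0.002
grasp_force: 0.0
```

Call:
send_rows(deltas=[{"delta_pos": [0,0,-0.02],"turn": [0,0,0]},{"delta_pos": [0,0,-0.04],"turn": [0,0,0]},{"delta_pos": [0,0,-0.05],"turn": [0,0,0]},{"delta_pos": [0,0,-0.05],"turn": [0,0,-6]},{"delta_pos": [0,0,-0.05],"turn": [0,0,-12]},{"delta_pos": [0,0,-0.05],"turn": [0,0,-18]},{"delta_pos": [0,0,-0.05],"turn": [0,0,-24]},{"delta_pos": [0,0,-0.05],"turn": [0,0,-30]}])

```text
time: 9.15
tool_pos: [0.5734, -0.0236, 0.1211]
tcp_rot: [-3.142, 0.0, 2.12]
ft_force: [0.5, -0.3, -0.3]
grip_width: 0.002
grasp_force: 0.0
```

```bash
python3 meas.py r 3; python3 - <<'E'
from plan import *
go((0.487,-0.116,0.122),3.1626)
E
```

```text
ptr top z at -88, slope: rest (np.int64(21), array([4.5994e+01, 7.0000e-03]), 'collar max', array([29. , 30.1, 30.1, 30.5, 30.6])) now (np.int64(14), array([4.6169e+01, 1.4000e-02]), 'collar max', array([28.9, 28.9, 29.3, 30.3, 30.9]))
plate (array([ 4.86379e+01, -1.00000e-03, -6.40000e-03]), np.int64(263))
t 9.3 tcp [ 0.5734 -0.0235  0.121 ] rot [-3.141  0.     2.113] F [ 0.4 -0.4  0.6] w 0.0
delta [ 0.3158 -0.4791  0.121 ] turn [  0.   0. 121.]
t 9.3 tcp [ 0.5734 -0.0235  0.121 ] rot [-3.141  0.     2.113] F [ 0.4 -0.4  0.6] w 0.0
delta [-0.0347 -0.1217 -0.001 ] turn [ -0.    0.  -60.2]
```

Call:
send_rows(deltas=[{"delta_pos": [-0.003,-0.012,0],"turn": [0,0,-7]},{"delta_pos": [-0.008,-0.029,0],"turn": [0,0,-14]},{"delta_pos": [-0.013,-0.047,0],"turn": [0,0,-21]},{"delta_pos": [-0.019,-0.066,0],"turn": [0,0,-28]},{"delta_pos": [-0.024,-0.084,0],"turn": [0,0,-35]},{"delta_pos": [-0.029,-0.101,0],"turn": [0,0,-42]},{"delta_pos": [-0.033,-0.115,0],"turn": [0,0,-49]},{"delta_pos": [-0.0347,-0.1217,0],"turn": [0,0,-56]}])

```text
time: 9.97
tool_pos: [0.4861, -0.1172, 0.121]
tcp_rot: [-3.141, -0.001, 3.094]
ft_force: [-0.2, 0.2, -0.5]
grip_width: -0.004
grasp_force: 0.0
```

Call:
send_rows(deltas=[{"delta_pos": [0,0,0.005],"turn": [0,0,-4.2]},{"delta_pos": [0,0,0.015],"turn": [0,0,-4.2]},{"delta_pos": [0,0,0.025],"turn": [0,0,-4.2]},{"delta_pos": [0,0,0.035],"turn": [0,0,-4.2]},{"delta_pos": [0,0,0.043],"turn": [0,0,-4.2]},{"delta_pos": [0,0,0.048],"turn": [0,0,-4.2]},{"delta_pos": [0,0,0.05],"turn": [0,0,-4.2]},{"delta_pos": [0,0,0.05],"turn": [0,0,-4.2]}])

```text
time: 10.63
tool_pos: [0.4869, -0.1158, 0.0702]
tcp_rot: [3.141, -0.001, -3.117]
ft_force: [-0.8, -0.1, 0.6]
grip_width: -0.0
grasp_force: 0.0
```

```bash
python3 meas.py s 3; python3 - <<'E'
from plan import *
go((0.487,-0.116,0.056),3.1626)
c=np.load("pics/m_last.npy",allow_pickle=True).item()
cv2.imwrite("pics/v4.png",cv2.resize(np.clip(c["frame"][180:260,310:410,::-1]*1.4,0,255).astype(np.uint8),None,fx=7,fy=7,interpolation=3))
E
```

```text
ptr top z at -88, slope: rest (np.int64(19), array([4.6172e+01, 2.0000e-03]), 'collar max', array([30.7, 30.9, 31. , 31.5, 32.7])) now (np.int64(12), array([4.5079e+01, 1.2000e-02]), 'collar max', array([30.6, 30.9, 31.2, 31.8, 31.9]))
plate (array([ 4.88253e+01,  1.30000e-03, -4.50000e-03]), np.int64(256))
t 10.78 tcp [ 0.4877 -0.1162  0.0714] rot [-3.141e+00  1.000e-03 -3.117e+00] F [-0.6 -0.3 -0.3] w -0.0
delta [0.4848 0.1281 0.071 ] turn [-1.000e-01 -0.000e+00 -1.786e+02]
t 10.78 tcp [ 0.4877 -0.1162  0.0714] rot [-3.141e+00  1.000e-03 -3.117e+00] F [-0.6 -0.3 -0.3] w -0.0
delta [0.0007 0.0002 0.0154] turn [-0.   0.   0.2]
```

View pics/v4.png

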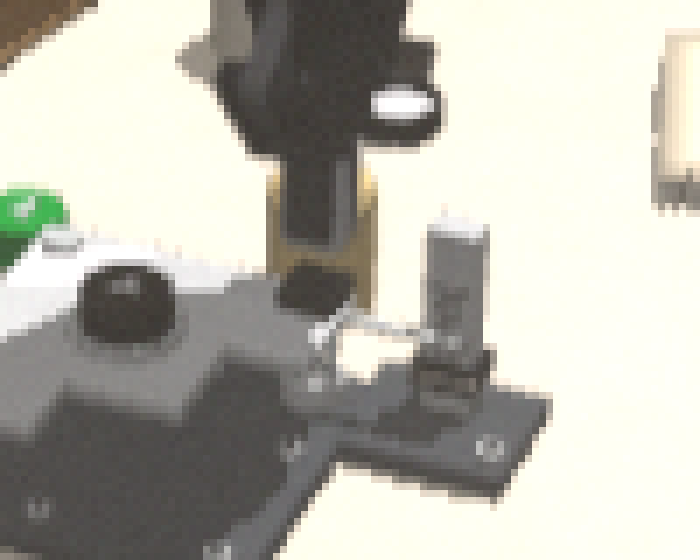

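The fingers are right above the square pad (crop 315,245 over 315,288), and the pointer and collar line (about 447,372) are visible. Now I press.

Call:
send_rows(deltas=[{"delta_pos": [0,0,0.005],"turn": [0,0,0]},{"delta_pos": [0,0,0.01],"turn": [0,0,0]},{"delta_pos": [0,0,0.014],"turn": [0,0,0]},{"delta_pos": [0,0,0.018],"turn": [0,0,0]},{"delta_pos": [0,0,0.022],"turn": [0,0,0]},{"delta_pos": [0,0,0.025],"turn": [0,0,0]},{"delta_pos": [0,0,0.026],"turn": [0,0,0]},{"delta_pos": [0,0,0.026],"turn": [0,0,0]}])

```text
time: 11.45
tool_pos: [0.4866, -0.1162, 0.0451]
tcp_rot: [-3.141, -0.001, -3.117]
ft_force: [-4.2, -0.8, 8.4]
grip_width: -0.0
grasp_force: 4.6
```

```bash
python3 meas.py s 10
```

```text
ptr top z at -88, slope: rest (np.int64(19), array([4.6172e+01, 2.0000e-03]), 'collar max', array([30.7, 30.9, 31. , 31.5, 32.7])) now (np.int64(19), array([31.856,  0.118]), 'collar max', array([31.1, 31.4, 31.4, 31.4, 31.5]))
plate (array([ 4.87411e+01, -2.30000e-03,  1.07700e-01]), np.int64(327))
t 11.95 tcp [ 0.4865 -0.1162  0.0454] rot [-3.141e+00 -1.000e-03 -3.117e+00] F [-4.3  0.3  9. ] w -0.0
delta [0.4835 0.128  0.0458] turn [ 1.000e-01 -0.000e+00 -1.786e+02]
```

Call:
send_rows(deltas=[{"delta_pos": [0,0,0.0005],"turn": [0,0,0]},{"delta_pos": [0,0,0.001],"turn": [0,0,0]},{"delta_pos": [0,0,0.0015],"turn": [0,0,0]},{"delta_pos": [0,0,0.002],"turn": [0,0,0]},{"delta_pos": [0,0,0.0025],"turn": [0,0,0]},{"delta_pos": [0,0,0.003],"turn": [0,0,0]},{"delta_pos": [0,0,0.003],"turn": [0,0,0]},{"delta_pos": [0,0,0.003],"turn": [0,0,0]}])

```text
time: 12.62
tool_pos: [0.4866, -0.1163, 0.0425]
tcp_rot: [-3.141, -0.001, -3.117]
ft_force: [-4.9, 0.5, 10.7]
grip_width: 0.001
grasp_force: 5.5
```

```bash
python3 meas.py s 10
```

```text
ptr top z at -88, slope: rest (np.int64(19), array([4.6172e+01, 2.0000e-03]), 'collar max', array([30.7, 30.9, 31. , 31.5, 32.7])) now (np.int64(18), array([27.556,  0.163]), 'collar max', array([30.7, 31.1, 31.1, 31.5, 31.5]))
plate (array([4.89706e+01, 2.50000e-03, 1.38700e-01]), np.int64(335))
t 13.12 tcp [ 0.4866 -0.1162  0.0426] rot [-3.141e+00 -1.000e-03 -3.117e+00] F [-4.1 -0.3 10.4] w -0.0
delta [0.4836 0.128  0.043 ] turn [ 1.000e-01 -1.000e-01 -1.786e+02]
```

The drop is 18.6 mm against about 19.0. I trim by 0.25 mm and hold for over a second, then release.

Call:
send_rows(deltas=[{"delta_pos": [0,0,0.00025],"turn": [0,0,0]},{"delta_pos": [0,0,0.00025],"turn": [0,0,0]},{"delta_pos": [0,0,0.00025],"turn": [0,0,0]},{"delta_pos": [0,0,0.00025],"turn": [0,0,0]},{"delta_pos": [0,0,0.00025],"turn": [0,0,0]},{"delta_pos": [0,0,0.00025],"turn": [0,0,0]},{"delta_pos": [0,0,0.00025],"turn": [0,0,0]},{"delta_pos": [0,0,0.00025],"turn": [0,0,0]}])

```text
time: 13.78
tool_pos: [0.4866, -0.1162, 0.0423]
tcp_rot: [-3.141, -0.001, -3.117]
ft_force: [-5.0, -0.7, 10.4]
grip_width: 0.0
grasp_force: 5.6
```

```bash
python3 meas.py s 12
```

```text
ptr top z at -88, slope: rest (np.int64(19), array([4.6172e+01, 2.0000e-03]), 'collar max', array([30.7, 30.9, 31. , 31.5, 32.7])) now (np.int64(20), array([27.535,  0.142]), 'collar max', array([30.3, 30.5, 30.9, 31. , 31. ]))
plate (array([4.88708e+01, 1.80000e-03, 1.38600e-01]), np.int64(338))
t 14.38 tcp [ 0.4866 -0.1162  0.0423] rot [-3.141e+00 -1.000e-03 -3.117e+00] F [-5.2 -0.1 10.4] w -0.0
delta [0.4836 0.128  0.0427] turn [ 1.000e-01 -1.000e-01 -1.786e+02]
```

Call:
send_rows(deltas=[{"delta_pos": [0,0,0.00025],"turn": [0,0,0]},{"delta_pos": [0,0,0.00025],"turn": [0,0,0]},{"delta_pos": [0,0,0.00025],"turn": [0,0,0]},{"delta_pos": [0,0,0.00025],"turn": [0,0,0]},{"delta_pos": [0,0,0.00025],"turn": [0,0,0]},{"delta_pos": [0,0,0.00025],"turn": [0,0,0]},{"delta_pos": [0,0,0.00025],"turn": [0,0,0]},{"delta_pos": [0,0,0.00025],"turn": [0,0,0]}])

```text
time: 15.05
tool_pos: [0.4866, -0.1163, 0.0421]
tcp_rot: [-3.141, -0.001, -3.117]
ft_force: [-4.2, 0.3, 10.0]
grip_width: -0.0
grasp_force: 5.6
```

```bash
python3 meas.py s 16
```

```text
ptr top z at -88, slope: rest (np.int64(19), array([4.6172e+01, 2.0000e-03]), 'collar max', array([30.7, 30.9, 31. , 31.5, 32.7])) now (np.int64(21), array([27.001,  0.151]), 'collar max', array([30.1, 30.4, 31.5, 32.1, 32.7]))
plate (array([48.8382,  0.    ,  0.1416]), np.int64(340))
t 15.85 tcp [ 0.4866 -0.1162  0.0421] rot [-3.141e+00 -1.000e-03 -3.117e+00] F [-4.4 -0.6 10.3] w -0.0
delta [0.4836 0.128  0.0425] turn [ 1.000e-01 -1.000e-01 -1.786e+02]
```

The drop is about 19.0 mm, at the mark, and it has been held for over 1.3 s. Now I release and raise the arm clear.

Call:
send_rows(deltas=[{"delta_pos": [0,0,-0.002],"turn": [0,0,0]},{"delta_pos": [0,0,-0.004],"turn": [0,0,0]},{"delta_pos": [0,0,-0.006],"turn": [0,0,0]},{"delta_pos": [0,0,-0.009],"turn": [0,0,0]},{"delta_pos": [0,0,-0.012],"turn": [0,0,0]},{"delta_pos": [0,0,-0.016],"turn": [0,0,0]},{"delta_pos": [0,0,-0.021],"turn": [0,0,0]},{"delta_pos": [0,0,-0.03],"turn": [0,0,0]}])

```text
time: 16.52
tool_pos: [0.4867, -0.1158, 0.0711]
tcp_rot: [3.141, -0.001, -3.117]
ft_force: [-0.4, -0.0, 0.8]
grip_width: -0.003
grasp_force: 0.0
```

Call:
send_rows(deltas=[{"delta_pos": [0,0,-0.02],"turn": [0,0,0]},{"delta_pos": [0,0,-0.045],"turn": [0,0,0]},{"delta_pos": [0,0,-0.07],"turn": [0,0,0]},{"delta_pos": [0,0,-0.09],"turn": [0,0,0]},{"delta_pos": [0,0,-0.1],"turn": [0,0,0]},{"delta_pos": [0,0,-0.1],"turn": [0,0,0]},{"delta_pos": [0,0,-0.1],"turn": [0,0,0]},{"delta_pos": [0,0,-0.1],"turn": [0,0,0]}])

```text
time: 17.18
tool_pos: [0.4866, -0.1158, 0.1702]
tcp_rot: [3.141, -0.002, -3.117]
ft_force: [0.0, -0.3, -0.6]
grip_width: 0.001
grasp_force: 0.0
```

```bash
python3 meas.py s 4; python3 - <<'E'
from plan import *
c=np.load("pics/m_last.npy",allow_pickle=True).item()
cv2.imwrite("pics/v5.png",cv2.resize(np.clip(c["frame"][180:280,265:395,::-1]*1.3,0,255).astype(np.uint8),None,fx=5,fy=5,interpolation=3))
E
```

```text
ptr top z at -88, slope: rest (np.int64(19), array([4.6172e+01, 2.0000e-03]), 'collar max', array([30.7, 30.9, 31. , 31.5, 32.7])) now (np.int64(15), array([4.5478e+01, 3.2000e-02]), 'collar max', array([31.5, 31.7, 31.7, 31.8, 32. ]))
plate (array([ 4.86797e+01, -2.60000e-03, -3.70000e-03]), np.int64(279))
t 17.38 tcp [ 0.4866 -0.1158  0.1703] rot [ 3.141e+00 -2.000e-03 -3.117e+00] F [ 0.8 -0.2 -0.2] w 0.0
delta [0.4832 0.1275 0.1714] turn [ 2.000e-01  1.000e-01 -1.786e+02]
```

View pics/v5.png

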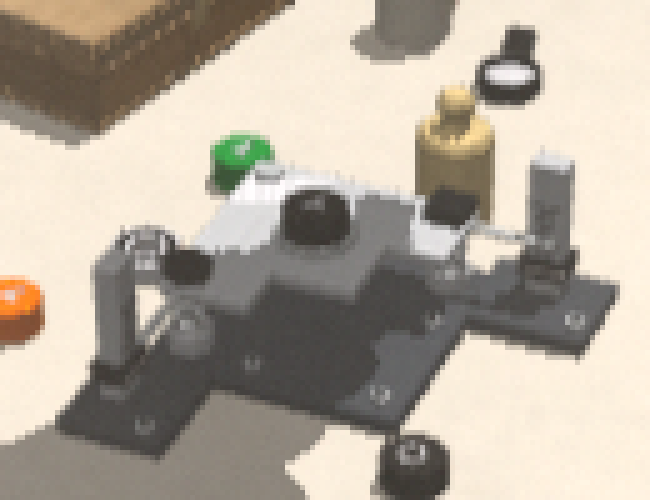

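Both corners are up, the specimen is in its seat at (318,215), everything else is in place, and the arm is clear.

```bash
python3 -c "
from bench import bot
print(bot.job_done())"
```

```text
the job is handed in; nothing more can be done
None
```

I pressed the round pad and then the square pad to within about 0.3 mm of their marks by depth measurement. I held each for over a second and let it spring back fully, and the job is handed in with the arm clear and nothing else moved.

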